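# Run the bench scope's zoom ring to its stop

### The job

Set the bench scope to full zoom for looking at the strap: turn the slim ribbed ring between the eyecup and the lower ring clockwise, as seen looking down into the eyepiece, until its tooth comes up against the fixed stop tooth, and press it firmly home for a moment without forcing it, so that the tube only just gives in its rubber mount. Do not touch the fixed rings above and below it or disturb the things around, then let go and leave the ring at its stop.

Things in the scene. Friction and masses are not known exactly. Their poses are not given: they have to be found in the camera images.
- scope: fixed stand of the inspection scope. Origin on the bench under the ring; its z is up. A foot plate 240 x 180 x 14 mm (centre at x +30 mm), a pillar at x +125 mm with an arm at 160-190 mm height. The scope tube leans towards -x, that is towards the robot: its axis is 35 degrees from vertical, so that in this frame the direction up the tube is (-0.574, 0, 0.819) and the zoom ring's centre lies on the axis at (-30, 0, 210) mm
- zoom_ring: the slim ribbed dark steel ring to be turned: 66 mm diameter, 14 mm high, origin at its centre, z up the tube's axis. It stands 8.5 to 12 mm proud of its neighbours all round. The only part of the tube that turns freely: clockwise seen from the eyepiece (negative about its z), 1.7 to 2.6 rad from its start to the stop, too far for most wrists in one grasp. Turning friction 0.10 N m, it stays where it is left; a grip of 15 to 25 N is enough
- ring_tooth (a point): point in the tooth on the ring's upper face (bare metal, 11 mm radially, 9 mm wide, 14 mm tall; the point lies 27.5 mm from the axis, 14 mm above the ring's centre along the axis); it turns with the ring and stays inside the ring's outer diameter
- stop_tooth (a point): point in the fixed stop tooth on the eyecup's foot, same width, radius and height; at the stop the two points are 9 mm apart. Its angle round the tube differs each time. Tube and tooth sit in a rubber bush that twists 1 rad per 8 N m and springs back: free turning of the ring moves this point 0.35 mm, 0.4 N m at the stop 1.4 mm; the firm press meant is 0.3 to 1 N m, more is forcing
- eyecup: fixed black eyepiece above the ring, 43 mm diameter, from 8.5 to 46 mm above the ring's centre along the axis; carries the stop tooth; not to be touched. Origin at the ring's centre
- lower_ring: fixed black ring below, 49 mm diameter, from 8.5 to 49.5 mm below the ring's centre along the axis; not to be touched. Under it is the 62 mm clamp (54 mm and more below the ring's centre). Origin at the ring's centre
- strap: leather strap loop 29 x 165 x 26 mm lying on the foot plate under the scope; to be left
- wax: yellow beeswax block 36 x 58 x 20 mm on the foot plate; to be left
- jar: teal dye jar, 43 mm diameter, 50 mm high, beside the scope; to be left
- spool: thread spool, 36 mm across, 70 mm high, beside the scope; to be left
- tape: yellow tape measure 32 x 83 x 68 mm before the scope's foot plate; to be left

How it is judged:
By the outcome, as a careful person would: the job done as asked, in the order asked, and still so for the second after the job is handed in, with the robot touching nothing.
It also fails if it takes over 58 s, if anything falls off the work surface, if the arm or the gripper's body presses on something with over 40 N, if the wrist force passes 120 N, or if a joint passes its speed limit or range.

### The arm

A 6-joint arm with a two-finger parallel gripper is mounted at the origin on a cart in front of the work surface, level with it; the furniture and walls round the work are solid. World frame = base frame: x ahead of the robot, y to its left, z up, the work surface at z = 0. Lengths are in m, angles in rad, forces in N, time in s.
With the tool pointing down it reaches from about 0.275 to 0.725 m from the base axis. Payload 5.6 kg.
Tool frame: the origin (TCP) lies midway between the tips of the shut fingers; the grasp point (between the pads) lies hold_point_z behind it (hold_point_z is the distance from the TCP to the grasp point, in m); z points along the fingers, x is the direction in which the jaws open and shut, and the axes are right-handed (so a half turn about z gives the same grasp; the last joint's range is limited). The gripper opens to 85 mm and grips with 20 to 120 N. Pads are 22 mm wide; open, the fingers measure 114 mm over their backs; the gripper's body (76 mm by 85 mm) begins 54 mm behind the grasp point. The pads swing forward as they close: fully open they stand 13 mm farther back than shut.
Start: joints at [1.526, 0.255, 0.108, 0, -1.424, -0.285], TCP at [0.178, 0.52, 0.231] pointing down, gripper open.
Joint ranges: [-2.95, 2.95], [-1.21, 1.97], [-1.09, 1.5], [-2.87, 1.71], [-2.94, -0.07], [-3.05, 3.05]. Speed limits (rad/s): [2.57, 2.57, 3.14, 3.14, 3.14, 3.14].

### API

Orientations are given as a rotation vector (axis times angle).
In Python, from cell import get_state, get_image, calibration, sign_off, boxes_of, hold_point_z gives the robot as it stands. The module is installed in compiled form; this text tells all that it offers.
- The arm moves only by the tool apply_moves, never from a script. Its argument "increments" is a list of rows, each an object of numbers: "x", "y", "z": the shift along the world's x, y, z in mm; "wx", "wy", "wz": the turn, a rotation vector about the world's x, y, z in rad; "fingers": the closure, from -1 (fully open) to 1 (shut). In form: [{"x": .., "y": .., "z": .., "wx": .., "wy": .., "wz": .., "fingers": ..}, ...]. A call has 1 to 10 rows; each row is the pose to reach, as a shift and turn from the pose measured when the call began; what a row does not reach only later rows make up. A row lasts 1/10 s, in which the tool goes at most 50 mm and 8.59 degrees, less where a joint would pass 70% of its speed; a pose out of reach is approached as far as the arm can. A call with a gripper value outside its range is refused whole. The fingers move at their own pace and stop on an object; "grip_force" is the grip in N (left out, the last holds). Time passes only in rows, so rows that repeat a pose let the fingers close. It gives the time, the measured TCP pose, the force and the opening at its end, in the units of the state.
- get_state(): the state, without advancing time (a new reading comes with each control period).
- get_image(name): name is "scene" or "top" or "wrist"; returns (picture, depth): 400x640x3 uint8, red, green, blue; 400x640 float32, m along the optical axis (not along the pixel's ray), 0 where there is no reading.
- calibration(name): a dict with "vfov" (degrees; the focal length in pixels is half the picture's height over the tangent of half this angle, whatever the lens; pixels are square), "cx", "cy" (the principal point, pixels), "R" (3x3) and "t" (3): a world point X has camera coordinates R X + t; the wrist camera has in their place "hand_eye" (4x4, takes a point from camera to tool coordinates, whose origin is the TCP and whose axes are the tool frame's). Camera axes: x right, y down, z forward; pixel columns grow to the right and rows downward; lengths in m; the calibration is good to about 2 mm. A picture is of the moment at which its call begins: read the wrist's pose just before it. calibration takes no time and is no camera call.
- sign_off(): hands the job in, once; it reports no verdict.
Trained networks look in the newest picture that a camera, given by its name, has taken for a name from the list of things; names that differ only in an ending like _2 or _b are one class to them, and where a whole thing is asked for, a point or a joint stands for the part that bears it (a point fixed in the world has none). Each returns a list of dicts, best first, with "score" (0 to 1); they miss things now and then, are a little off and sometimes report something else, mostly with a low value. They report only what shows in the picture. A call takes as long as a camera call.
- boxes_of(camera, target): "bbox" ([left, top, width, height] in pixels, round what is visible of it).
The state is a dict: "t": time; "q": joint angles; "dq": joint speeds; "joint_efforts": joint torques, N m; "tcp_pos": TCP position; "eef_rot": TCP orientation; "ft_force": force on the tool from outside, world axes, zero at the start; "wrist_torque": the same for the moment, N m; "width": opening from 0.0 (shut) to 1.0 (fully open).
Only numpy, scipy, OpenCV 4.12 (cv2) and the standard library are available. Lean on these libraries where they do the work, as an engineer would, in place of code of your own. Each camera call takes 0.05 s, during which the arm holds its last target.

## Working session

There is one attempt and no reset: what is moved stays moved. The work goes in short steps, Python scripts to look and compute and a tool call to move; the robot and the scene stay as the last step left them, time stands still between calls to the robot, and variables do not carry over. Pictures are saved under pics/ and viewed, and the job is handed in when it is done.

Besides the shell and the picture viewer there is one more tool, called after "Request:" in YAML: its name, and indented under it one key for each argument. apply_moves: Moves the arm, as the interface text tells. Its arguments: {"type":"object","properties":{"increments":{"type":"array","items":{"type":"object","properties":{"x":{"type":"number"},"y":{"type":"number"},"z":{"type":"number"},"wx":{"type":"number"},"wy":{"type":"number"},"wz":{"type":"number"},"fingers":{"type":"number"}}}},"grip_force":{"type":"number"}},"required":["increments"]}

```bash
mkdir -p pics
python3 - <<'E'
from cell import *
import cv2, json
s=get_state(); print({k:(v if not hasattr(v,'tolist') else v.tolist()) for k,v in s.items()}); print(hold_point_z if not callable(hold_point_z) else hold_point_z())
for n in ("scene","top"):
    p,d=get_image(n); cv2.imwrite(f"pics/{n}0.png",p[:,:,::-1]); import numpy as np; np.save(f"pics/{n}0.npy",d)
    print(n,calibration(n))
    for o in ("scope","zoom_ring","ring_tooth","stop_tooth","eyecup","lower_ring","jar","spool","tape","wax","strap"):
        try: print(o,boxes_of(n,o)[:2])
        except Exception as e: print(o,e)
print(calibration("wrist"))
E
```

```text
{'t': 0.0, 'q': [1.5255907537060864, 0.25573459625659795, 0.10701568655067577, -0.0004812866191093162, -1.4239000140752216, -0.28457544314295546], 'dq': [0.0006948475416484663, 0.001337470193050325, 0.0005515112485793966, 0.00027310231425501616, -0.0002931915635474071, -0.0017244073965095319], 'joint_efforts': [0.0018381812697043642, -38.66338849067688, 23.79359722137451, 5.365295559167862, -0.0062755846010986716, -6.662641851562512e-06], 'tcp_pos': [0.17790419282183362, 0.519910788682211, 0.23040575013135473], 'eef_rot': [1.8257105208188773, -2.554791449836087, 0.0017889398534327455], 'ft_force': [-0.19774702613551812, 0.005106569627018827, 0.08187214171092048], 'wrist_torque': [-0.018730782122222858, -0.06486060544996346, -0.023687121625085652], 'width': 1.0015657747661162}
0.0187
scene {'vfov': 45.218981404124555, 'cx': 324.8202447729517, 'cy': 202.71312293425234, 'R': array([[ 0.51847739, -0.85483399, -0.02097725],
       [-0.48853901, -0.27599827, -0.82774065],
       [ 0.70179116,  0.43941302, -0.56071862]]), 't': array([-0.26135893,  0.41886911,  0.7378777 ])}
scope [{'bbox': 
[... 1511 characters left out ...]
0, 225.4, 15.3, 13.7], 'score': 0.78}]
tape [{'bbox': [350.2, 252.9, 34.1, 22.0], 'score': 0.63}]
wax [{'bbox': [350.0, 203.8, 27.6, 27.8], 'score': 0.72}, {'bbox': [324.0, 209.6, 24.2, 17.5], 'score': 0.7}]
strap [{'bbox': [343.6, 161.9, 59.6, 27.3], 'score': 0.83}]
{'vfov': 67.16620793717362, 'cx': 323.3260306100653, 'cy': 197.66180109542734, 'hand_eye': array([[ 9.99999443e-01,  1.02945620e-03,  2.31766589e-04,
         4.36609781e-04],
       [-1.04961229e-03,  9.47774073e-01,  3.18940756e-01,
        -8.14630656e-02],
       [ 1.08673174e-04, -3.18940821e-01,  9.47774625e-01,
        -1.41764102e-01],
       [ 0.00000000e+00,  0.00000000e+00,  0.00000000e+00,
         1.00000000e+00]])}
```

Run:
```python
import cv2
a=cv2.imread('pics/scene0.png')[150:350,270:470]; cv2.imwrite('pics/a.png',cv2.resize(a,(600,600),interpolation=cv2.INTER_CUBIC))
a=cv2.imread('pics/top0.png')[110:290,270:450]; cv2.imwrite('pics/b.png',cv2.resize(a,(600,600),interpolation=cv2.INTER_CUBIC))
```

```text
(no output)
```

View pics/a.png

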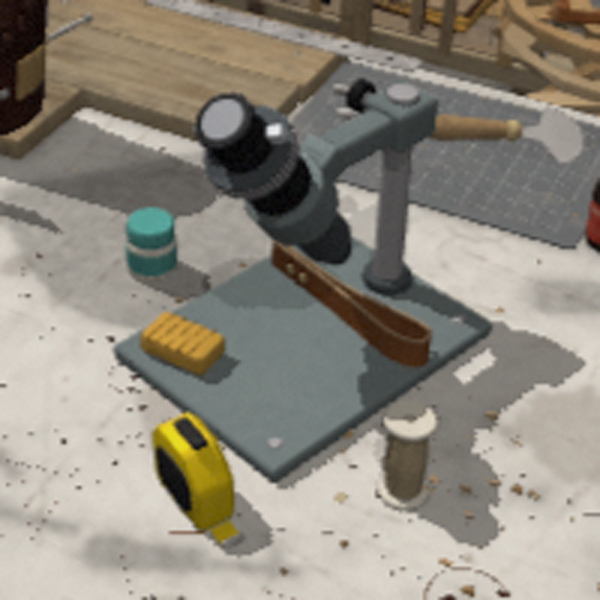

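View pics/b.png

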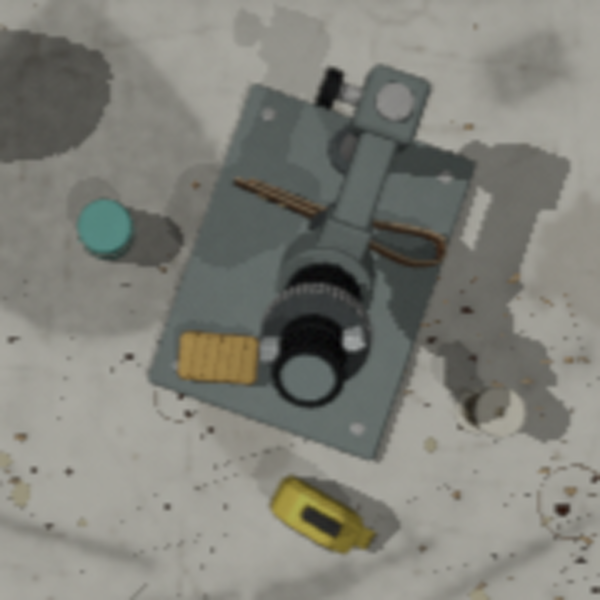

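View pics/scene0.png

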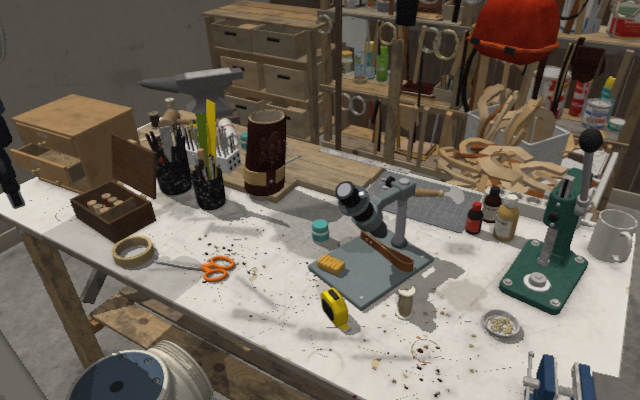

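```bash
cat > h.py <<'E'
import numpy as np, cv2
from cell import *
from scipy.spatial.transform import Rotation as Ro
def pts(name,d,pose=None,c=None):
    c=c or calibration(name); H,W=d.shape; f=H/2/np.tan(np.radians(c['vfov'])/2)
    u,v=np.meshgrid(np.arange(W),np.arange(H)); P=np.stack([(u-c['cx'])/f*d,(v-c['cy'])/f*d,d],-1)
    if name=='wrist':
        h=c['hand_eye']; P=P@h[:3,:3].T+h[:3,3]; p,r=pose; return P@Ro.from_rotvec(r).as_matrix().T+p
    return (P-c['t'])@c['R']
E
python3 - <<'E'
from h import *
p=cv2.imread('pics/top0.png'); d=np.load('pics/top0.npy'); P=pts('top',d)
z=P[...,2]
m=(z>.007)&(z<.022); m[:110]=0;m[290:]=0;m[:,:300]=0;m[:,430:]=0
m=cv2.morphologyEx(m.astype(np.uint8),cv2.MORPH_OPEN,np.ones((3,3)))
n,l,st,ce=cv2.connectedComponentsWithStats(m); print(st[:,4])
k=1+np.argmax(st[1:,4]); Q=P[l==k]; print(Q[:,2].mean())
r=cv2.minAreaRect((Q[:,:2]*1000).astype(np.float32)); print(r, cv2.boxPoints(r))
s=pts('top',d)
for (u,v) in [(270+268*.3,110+348*.3),(270+352*.3,110+340*.3),(270+305*.3,110+378*.3)]:
    u=int(round(u));v=int(round(v)); print(u,v,P[v-1:v+2,u-1:u+2].reshape(-1,3).round(4).tolist())
print(Ro.from_rotvec(get_state()['eef_rot']).as_matrix().round(3))
E
```

```text
[251734   3562    578    126]
0.013734192314262695
((598.48779296875, -67.57445526123047), (180.15682983398438, 239.73040771484375), 72.02806091308594) [[ 456.67728  -116.27319 ]
 [ 684.7107   -190.2423  ]
 [ 740.29834   -18.875717]
 [ 512.2649     55.093384]]
350 214 [[0.5351, -0.0187, 0.2182], [0.5351, -0.0208, 0.2174], [0.5352, -0.0227, 0.2181], [0.533, -0.0185, 0.2219], [0.533, -0.0203, 0.2237], [0.533, -0.0223, 0.2242], [0.531, -0.0186, 0.2209], [0.5311, -0.0205, 0.2216], [0.531, -0.0223, 0.2249]]
376 212 [[0.5397, -0.0672, 0.2385], [0.5396, -0.0686, 0.2419], [0.5398, -0.0712, 0.2376], [0.5378, -0.0674, 0.2376], [0.5379, -0.0694, 0.2367], [0.538, -0.0716, 0.2351], [0.5359, -0.0674, 0.2376], [0.536, -0.0695, 0.2365], [0.536, -0.0712, 0.238]]
362 223 [[0.5177, -0.0399, 0.2464], [0.5177, -0.0414, 0.2505], [0.5178, -0.0434, 0.2488], [0.5158, -0.04, 0.2459], [0.5158, -0.0416, 0.2488], [0.5158, -0.0432, 0.2518], [0.5139, -0.0399, 0.2477], [0.5139, -0.0417, 0.2478], [0.514, -0.0438, 0.2466]]
[[-0.324 -0.946  0.   ]
 [-0.946  0.324 -0.   ]
 [ 0.    -0.    -1.   ]]
```

```bash
cat >> h.py <<'E'
yaw=np.radians(72.028-90); c_,s_=np.cos(yaw),np.sin(yaw)
SO=np.array([.59849,-.06757,0])-.03*np.array([c_,s_,0])
Rs=Ro.from_euler('z',yaw).as_matrix()
Rr=Rs@np.array([[.8192,0,-.5736],[0,1,0],[.5736,0,.8192]])  # cols: ring x,y,z in world
RC=SO+Rs@np.array([-.03,0,.21])
E
python3 - <<'E'
from h import *
print(RC,Rr.round(4))
import sys
for n in('top','scene'):
    p=cv2.imread(f'pics/{n}0.png'); d=np.load(f'pics/{n}0.npy'); P=pts(n,d)
    L=(P-RC)@Rr; r=np.hypot(L[...,0],L[...,1]); a=np.arctan2(L[...,1],L[...,0])
    m=(r>.023)&(r<.036)&(L[...,2]>.011)&(L[...,2]<.024)&(d>0)
    vv,uu=np.where(m)
    for v,u in zip(vv,uu): print(n,u,v,L[v,u].round(4),round(float(r[v,u]),4),round(float(np.degrees(a[v,u])),1),p[v,u])
E
```

```text
[ 0.54141755 -0.04905687  0.21      ] [[ 0.7792  0.3086 -0.5456]
 [-0.2528  0.9512  0.177 ]
 [ 0.5736  0.      0.8192]]
top 375 208 [ 0.0205 -0.0167  0.0118] 0.0264 -39.2 [91 92 88]
top 376 208 [ 0.0222 -0.0183  0.0135] 0.0288 -39.4 [111 111 107]
top 377 208 [ 0.024  -0.0198  0.0153] 0.0311 -39.5 [115 115 112]
top 374 209 [ 0.0177 -0.0157  0.012 ] 0.0237 -41.4 [119 120 117]
top 375 209 [ 0.0187 -0.0174  0.0123] 0.0255 -43.0 [122 122 119]
top 376 209 [ 0.0214 -0.0187  0.0158] 0.0285 -41.1 [124 125 121]
top 377 209 [ 0.0227 -0.0204  0.0168] 0.0305 -41.8 [123 123 120]
top 378 209 [ 0.0214 -0.0226  0.0131] 0.0311 -46.7 [97 98 94]
top 374 210 [ 0.0179 -0.0159  0.0158] 0.0239 -41.7 [129 130 127]
top 375 210 [ 0.0197 -0.0175  0.0177] 0.0263 -41.5 [131 132 129]
top 376 210 [ 0.0204 -0.0193  0.0176] 0.028 -43.4 [129 129 126]
top 377 210 [ 0.0238 -0.0204  0.0222] 0.0313 -40.5 [130 130 127]
top 378 210 [ 0.02   -0.0232  0.0144] 0.0307 -49.3 [104 105 102]
top 374 211 [ 0.0173 -0.0164  0.0184] 0.0238 -43.5 [159 160 157]
top 375 211 [ 0.0196 -0.0178  0.0211] 0.0264 -42.3 [158 159 156]
top 376 211 
[... 4324 characters left out ...]
scene 360 196 [ 0.0106 -0.0223  0.018 ] 0.0247 -64.6 [79 77 76]
scene 361 196 [ 0.012  -0.0226  0.0159] 0.0256 -62.0 [84 84 81]
scene 362 196 [ 0.013  -0.0246  0.0159] 0.0279 -62.1 [81 81 79]
scene 363 196 [ 0.0138 -0.0276  0.0172] 0.0308 -63.5 [82 81 79]
scene 364 196 [ 0.0153 -0.0277  0.0147] 0.0316 -61.0 [88 87 86]
scene 361 197 [ 0.011  -0.0215  0.0124] 0.0242 -62.9 [78 76 74]
scene 363 197 [ 0.0132 -0.0249  0.0116] 0.0282 -62.0 [82 81 78]
scene 338 199 [-0.0165  0.0226  0.0115] 0.0279 126.1 [90 93 94]
scene 356 200 [-0.0012 -0.0231  0.0215] 0.0231 -93.0 [11 12  8]
scene 356 202 [-0.0038 -0.0229  0.0173] 0.0232 -99.5 [5 9 8]
scene 356 203 [-0.0051 -0.0224  0.0147] 0.023 -102.7 [ 9  6 12]
```

```bash
cat >> h.py <<'E'
def target(phi,back,c=None):
    """phi deg: tool x angle in ring frame; back: grasp point height above ring centre along axis (m)"""
    c=RC if c is None else c
    a=np.radians(phi); z=-Rr[:,2]; x=Rr@np.array([np.cos(a),np.sin(a),0]); y=np.cross(z,x)
    R=np.stack([x,y,z],1); return c-z*back+z*hz, R
hz=hold_point_z if not callable(hold_point_z) else hold_point_z()
def inc(p,R,s=None):
    s=s or get_state(); R0=Ro.from_rotvec(s['eef_rot']).as_matrix()
    return ((p-s['tcp_pos'])*1000).round(1), Ro.from_matrix(R@R0.T).as_rotvec().round(4)
E
python3 - <<'E'
from h import *
for ph in(-83,-60): print(*target(ph,.15)[0], inc(*target(ph,.15)))
E
```

```text
0.46977862397388837 -0.025818668564855356 0.31756095999999995 (array([ 291.7, -546.2,   86.3]), array([-0.2283, -0.5671,  0.134 ]))
0.46977862397388837 -0.025818668564855356 0.31756095999999995 (array([ 291.7, -546.2,   86.3]), array([-0.3405, -0.5158,  0.5227]))
```

Request:
apply_moves:
  increments:
    - {"x": 20,"y": -40,"z": 40}
    - {"x": 50,"y": -85,"z": 70,"wx": -0.03,"wy": -0.08,"wz": 0.02}
    - {"x": 75,"y": -130,"z": 100,"wx": -0.06,"wy": -0.15,"wz": 0.035}
    - {"x": 100,"y": -175,"z": 110,"wx": -0.09,"wy": -0.22,"wz": 0.05}
    - {"x": 125,"y": -220,"z": 110,"wx": -0.11,"wy": -0.28,"wz": 0.065}
    - {"x": 145,"y": -265,"z": 110,"wx": -0.14,"wy": -0.34,"wz": 0.08}
    - {"x": 170,"y": -310,"z": 110,"wx": -0.16,"wy": -0.4,"wz": 0.095}
    - {"x": 195,"y": -355,"z": 110,"wx": -0.18,"wy": -0.45,"wz": 0.105}
    - {"x": 220,"y": -400,"z": 110,"wx": -0.2,"wy": -0.5,"wz": 0.12}
    - {"x": 240,"y": -445,"z": 110,"wx": -0.228,"wy": -0.567,"wz": 0.134}

```text
invalid input at $.increments[0]: expected keys x, y, z, wx, wy, wz, fingers
```

Run:
```python
from h import *
s=get_state();print(s['t'],s['q'],s['tcp_pos'],s['ft_force'])
print(inc(*target(-83,.15),s))
```

```text
1.2 [ 1.52561359e+00  2.55102315e-01  1.08198192e-01  4.53646224e-06
 -1.42393043e+00 -2.84602383e-01] [0.17808632 0.52035234 0.23128191] [-0.24528159  0.21376071  0.4189884 ]
(array([ 291.7, -546.2,   86.3]), array([-0.2283, -0.5671,  0.134 ]))
```

Request:
apply_moves:
  increments:
    - {"x": 20,"y": -40,"z": 40,"wx": 0,"wy": 0,"wz": 0,"fingers": -1}
    - {"x": 50,"y": -85,"z": 70,"wx": -0.03,"wy": -0.08,"wz": 0.02,"fingers": -1}
    - {"x": 75,"y": -130,"z": 100,"wx": -0.06,"wy": -0.15,"wz": 0.035,"fingers": -1}
    - {"x": 100,"y": -175,"z": 110,"wx": -0.09,"wy": -0.22,"wz": 0.05,"fingers": -1}
    - {"x": 125,"y": -220,"z": 110,"wx": -0.11,"wy": -0.28,"wz": 0.065,"fingers": -1}
    - {"x": 145,"y": -265,"z": 110,"wx": -0.14,"wy": -0.34,"wz": 0.08,"fingers": -1}
    - {"x": 170,"y": -310,"z": 110,"wx": -0.16,"wy": -0.4,"wz": 0.095,"fingers": -1}
    - {"x": 195,"y": -355,"z": 110,"wx": -0.18,"wy": -0.45,"wz": 0.105,"fingers": -1}
    - {"x": 220,"y": -400,"z": 110,"wx": -0.2,"wy": -0.5,"wz": 0.12,"fingers": -1}
    - {"x": 240,"y": -445,"z": 110,"wx": -0.228,"wy": -0.567,"wz": 0.134,"fingers": -1}
  grip_force: 22

```text
t: 2.2
tcp_pos: [0.4031, 0.1059, 0.3419]
eef_rot: [-1.731, 2.097, -0.725]
ft_force: [0.9, -1.7, 0.5]
width: 0.999
```

Run:
```python
from h import *
s=get_state();print(s['t'],s['q'],s['tcp_pos'],s['ft_force'])
print(inc(*target(-83,.15),s))
```

```text
2.2 [ 1.1805437  -0.34568435 -0.56901469  0.62983486 -1.34263793  0.05440394] [0.40312313 0.10589635 0.34191451] [ 0.87086313 -1.66224625  0.48078288]
(array([  66.7, -131.7,  -24.4]), array([-0.0007,  0.0028, -0.0017]))
```

Request:
apply_moves:
  increments:
    - {"x": 22,"y": -44,"z": 0,"wx": 0,"wy": 0,"wz": 0,"fingers": -1}
    - {"x": 44,"y": -88,"z": -10,"wx": 0,"wy": 0,"wz": 0,"fingers": -1}
    - {"x": 67,"y": -132,"z": -24,"wx": 0,"wy": 0,"wz": 0,"fingers": -1}
    - {"x": 67,"y": -132,"z": -24,"wx": 0,"wy": 0,"wz": 0,"fingers": -1}
    - {"x": 67,"y": -132,"z": -24,"wx": 0,"wy": 0,"wz": 0,"fingers": -1}

```text
t: 2.7
tcp_pos: [0.4698, -0.0286, 0.3176]
eef_rot: [-1.727, 2.103, -0.726]
ft_force: [-0.3, 0.3, 0.7]
width: 1.003
```

Run:
```python
from h import *
s=get_state();print(s['t'],s['q'],s['tcp_pos'],s['ft_force'])
print(inc(*target(-83,.15),s))
p,d=get_image('wrist'); cv2.imwrite('pics/w1.png',p[:,:,::-1]); np.save('pics/w1.npy',d); np.save('pics/w1p.npy',[s['tcp_pos'],s['eef_rot']])
for o in('ring_tooth','stop_tooth','zoom_ring'): print(o,boxes_of('wrist',o))
```

```text
2.7 [ 0.61905723 -0.32566439 -0.60431475  0.58914914 -0.98437552  0.50004956] [ 0.46983416 -0.02864283  0.31757089] [-0.2851706   0.27749878  0.72600523]
(array([-0.1,  2.8, -0. ]), array([-0.0004,  0.0022,  0.0039]))
ring_tooth [{'bbox': [286.2, 155.7, 69.4, 59.1], 'score': 0.57}]
stop_tooth [{'bbox': [292.9, 170.4, 60.9, 62.8], 'score': 0.68}, {'bbox': [260.5, 228.0, 41.9, 27.3], 'score': 0.57}]
zoom_ring [{'bbox': [286.3, 152.2, 70.8, 61.5], 'score': 0.85}]
```

View pics/w1.png

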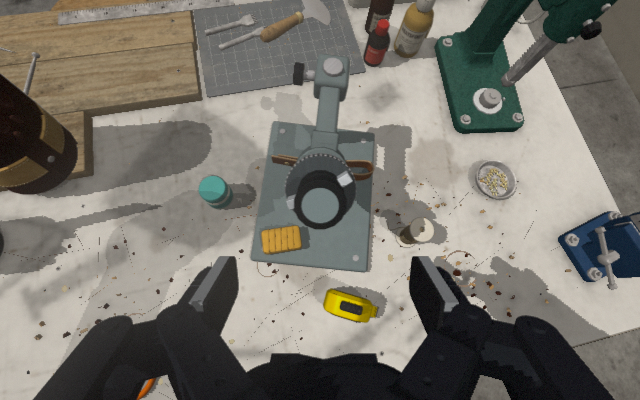

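Run:
```python
from h import *
d=np.load('pics/w1.npy'); ps=np.load('pics/w1p.npy'); P=pts('wrist',d,ps); L=(P-RC)@Rr
r=np.hypot(L[...,0],L[...,1])
m=(L[...,2]>.040)&(L[...,2]<.056)&(r<.04)
q=L[m]; print(m.sum(), q[:,2].mean(), cv2.minEnclosingCircle((q[:,:2]*1000).astype(np.float32)), q[:,:2].mean(0)*1000)
m=(L[...,2]>.003)&(L[...,2]<.010)&(r>.025)&(r<.045); q=L[m]
print(m.sum(),np.percentile(q[:,2],[5,50,95]),cv2.minEnclosingCircle((q[:,:2]*1000).astype(np.float32)))
m=(L[...,2]>.013)&(L[...,2]<.026)&(r>.023)&(r<.040)
a=np.degrees(np.arctan2(L[...,1],L[...,0]))[m]
for lo,hi in((-90,0),(60,160)):
    k=(a>lo)&(a<hi); print(k.sum(),L[m][k].mean(0),np.percentile(a[k],[2,50,98]), r[m][k].min(),r[m][k].max())
for n in('top','scene'):
    d=np.load(f'pics/{n}0.npy'); L=(pts(n,d)-RC)@Rr; r=np.hypot(L[...,0],L[...,1])
    m=(L[...,2]>.038)&(L[...,2]<.056)&(r<.03);q=L[m]
    print(n,m.sum(),q[:,2].mean(),cv2.minEnclosingCircle((q[:,:2]*1000).astype(np.float32)))
print(inc(*target(-77,.08)))
```

```text
2101 0.04593030221788504 ((-0.8940127491950989, -0.9481276273727417), 21.481517791748047) [ 0.37503871 -0.75037774]
994 [0.00460583 0.00664269 0.00781462] ((-0.6382586359977722, -0.9182167649269104), 33.577091217041016)
114 [ 0.01706366 -0.02110391  0.01993749] [-61.64231214 -50.43662337 -42.41479251] 0.023078631845957917 0.03119463637957254
83 [-0.01123147  0.02458876  0.01988177] [107.10784768 113.38068645 125.15980215] 0.023255915066182152 0.030703872736994823
top 362 0.04574824577054817 ((0.3392457067966461, -0.2675277590751648), 22.03533363342285)
scene 322 0.046261058780091735 ((-0.19456489384174347, -1.3880335092544556), 22.544893264770508)
(array([ 37.7, -13.8, -58.2]), array([-0.0582,  0.0219,  0.081 ]))
```

Request:
apply_moves:
  increments:
    - {"x": 19,"y": -7,"z": -29,"wx": -0.029,"wy": 0.011,"wz": 0.04,"fingers": -1}
    - {"x": 37.5,"y": -14,"z": -58,"wx": -0.058,"wy": 0.022,"wz": 0.081,"fingers": -1}
    - {"x": 37.5,"y": -14,"z": -58,"wx": -0.058,"wy": 0.022,"wz": 0.081,"fingers": -1}
    - {"x": 37.5,"y": -14,"z": -58,"wx": -0.058,"wy": 0.022,"wz": 0.081,"fingers": -1}

```text
t: 3.3
tcp_pos: [0.5078, -0.0371, 0.2605]
eef_rot: [-1.856, 2.02, -0.752]
ft_force: [-0.3, 0.3, 0.3]
width: 1.002
```

Run:
```python
from h import *
s=get_state();print(s['t'],s['q'],s['tcp_pos'],s['ft_force'],s['wrist_torque'])
p,d=get_image('wrist'); cv2.imwrite('pics/w2.png',p[:,:,::-1]); np.save('pics/w2.npy',d)
P=pts('wrist',d,(s['tcp_pos'],s['eef_rot'])); L=(P-RC)@Rr
r=np.hypot(L[...,0],L[...,1])
m=(L[...,2]>.040)&(L[...,2]<.056)&(r<.04)
q=L[m]; print(m.sum(), q[:,2].mean(), cv2.minEnclosingCircle((q[:,:2]*1000).astype(np.float32)))
m=(L[...,2]>.003)&(L[...,2]<.010)&(r>.025)&(r<.045); q=L[m]
print(m.sum(),np.percentile(q[:,2],[5,50,95]),cv2.minEnclosingCircle((q[:,:2]*1000).astype(np.float32)))
c=RC+Rr@np.array([-.0004,-.0008,0])
for b in(.08,.001):print(inc(*target(-77,b,c),s))
```

```text
3.3 [ 0.49325133 -0.21921869 -0.69033921  0.64482147 -0.75899374  0.59252952] [ 0.50784645 -0.03714346  0.26051084] [-0.33380305  0.28732028  0.31889971] [0.57869308 1.57417526 0.04336845]
3843 0.045909205154235654 ((-0.7991176843643188, -0.9851258993148804), 21.597740173339844)
1569 [0.00437002 0.0066261  0.00771208] ((-0.7651655673980713, -0.8076034784317017), 33.72316360473633)
(array([-0.4, -1.7, -0.5]), array([ 0.0005, -0.0006, -0.0018]))
(array([ 42.7, -15.7, -65.2]), array([ 0.0005, -0.0006, -0.0018]))
```

View pics/w2.png

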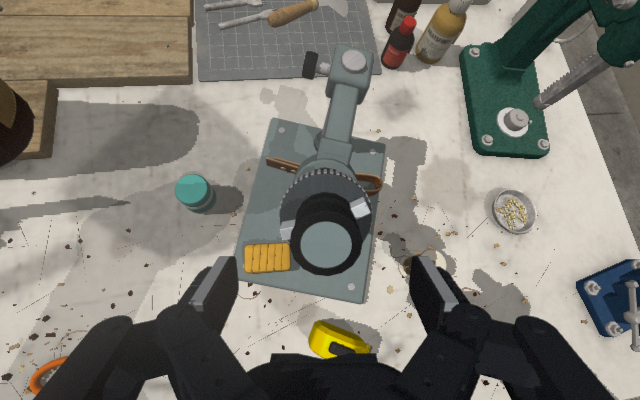

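Request:
apply_moves:
  increments:
    - {"x": 9,"y": -5,"z": -15,"wx": 0,"wy": 0,"wz": 0,"fingers": -1}
    - {"x": 18,"y": -8,"z": -28,"wx": 0,"wy": 0,"wz": -0.002,"fingers": -1}
    - {"x": 27,"y": -10.8,"z": -42,"wx": 0,"wy": 0,"wz": -0.002,"fingers": -1}
    - {"x": 35,"y": -13.4,"z": -54,"wx": 0,"wy": 0,"wz": -0.002,"fingers": -1}
    - {"x": 42.7,"y": -15.8,"z": -65,"wx": 0,"wy": 0,"wz": -0.002,"fingers": -1}
    - {"x": 42.7,"y": -15.8,"z": -65,"wx": 0,"wy": 0,"wz": -0.002,"fingers": -1}
    - {"x": 42.7,"y": -15.8,"z": -65,"wx": 0,"wy": 0,"wz": -0.002,"fingers": -1}

```text
t: 4.05
tcp_pos: [0.5512, -0.0519, 0.1982]
eef_rot: [-1.851, 2.019, -0.754]
ft_force: [0.2, 0.1, 0.7]
width: 1.001
```

```bash
cat > st.py <<'E'
from h import *
def st(phi=-77,b=.001):
    s=get_state(); c=RC+Rr@np.array([-.0006,-.0008,0])
    print(s['t'],np.round(s['q'],3),s['width'])
    print('F ring',(Rr.T@s['ft_force']).round(2),'T ring',(Rr.T@s['wrist_torque']).round(3))
    R=Rr.T@Ro.from_rotvec(s['eef_rot']).as_matrix(); print('phi',np.degrees(np.arctan2(R[1,0],R[0,0])).round(2),'z tool in ring',R[:,2].round(4))
    g=np.array(s['tcp_pos'])-hz*Ro.from_rotvec(s['eef_rot']).as_matrix()[:,2]; print('grasp pt ring mm',(Rr.T@(g-c)*1000).round(2))
    print(inc(*target(phi,b,c),s)); return s
E
python3 -c "
from st import *
s=st()
p,d=get_image('wrist'); cv2.imwrite('pics/w3.png',p[:,:,::-1])
P=pts('wrist',d,(s['tcp_pos'],s['eef_rot'])); L=(P-RC)@Rr
r=np.hypot(L[...,0],L[...,1])
m=(L[...,2]>.003)&(L[...,2]<.010)&(r>.025)&(r<.045); q=L[m]
print(m.sum(),np.percentile(q[:,2],[5,50,95]),cv2.minEnclosingCircle((q[:,:2]*1000).astype(np.float32)))
"
```

```text
4.05 [ 0.338 -0.081 -0.783  0.816 -0.498  0.489] 1.000919356188941
F ring [0.57 0.11 0.51] T ring [-0.014  1.661  0.046]
phi -77.01 z tool in ring [ 0.0031  0.0019 -1.    ]
grasp pt ring mm [2.15 1.05 3.17]
(array([-0.9, -0.9, -3. ]), array([-0.0006,  0.0035, -0.0009]))
4009 [0.00399432 0.00665017 0.00801469] ((0.17103932797908783, 0.059628915041685104), 44.90983581542969)
```

View pics/w3.png

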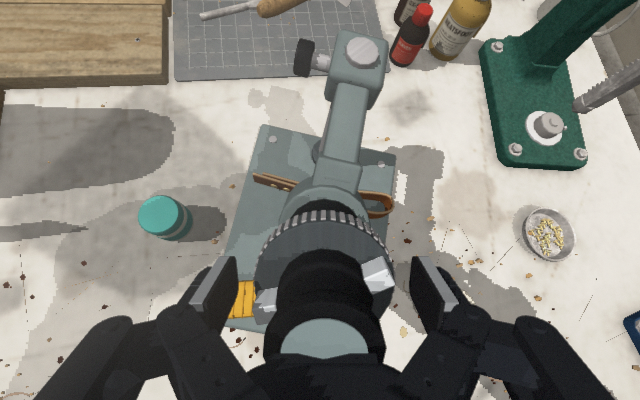

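Request:
apply_moves:
  increments:
    - {"x": -0.9,"y": -0.9,"z": -3,"wx": 0,"wy": 0.0035,"wz": 0,"fingers": -1}
    - {"x": -0.9,"y": -0.9,"z": -3,"wx": 0,"wy": 0.0035,"wz": 0,"fingers": -1}
    - {"x": -0.9,"y": -0.9,"z": -3,"wx": 0,"wy": 0.0035,"wz": 0,"fingers": -1}

```text
t: 4.4
tcp_pos: [0.5504, -0.0526, 0.1959]
eef_rot: [-1.853, 2.02, -0.752]
ft_force: [0.9, 0.2, -0.0]
width: 0.998
```

```bash
python3 -c "
from st import *
s=st()
"
```

```text
4.4 [ 0.335 -0.08  -0.787  0.817 -0.494  0.489] 0.9984574608615653
F ring [ 0.62  0.51 -0.48] T ring [-0.057  1.698  0.023]
phi -76.99 z tool in ring [ 8.0000e-04  1.9000e-03 -1.0001e+00]
grasp pt ring mm [0.38 0.17 1.65]
(array([-0. , -0.2, -0.8]), array([-0.0011,  0.0012, -0.0013]))
```

Request:
apply_moves:
  increments:
    - {"x": 0,"y": -0.2,"z": -0.6,"wx": 0,"wy": 0,"wz": 0,"fingers": 1}
    - {"x": 0,"y": -0.2,"z": -0.6,"wx": 0,"wy": 0,"wz": 0,"fingers": 1}
    - {"x": 0,"y": -0.2,"z": -0.6,"wx": 0,"wy": 0,"wz": 0,"fingers": 1}
    - {"x": 0,"y": -0.2,"z": -0.6,"wx": 0,"wy": 0,"wz": 0,"fingers": 1}
    - {"x": 0,"y": -0.2,"z": -0.6,"wx": 0,"wy": 0,"wz": 0,"fingers": 1}
  grip_force: 22

```text
t: 4.9
tcp_pos: [0.5503, -0.0525, 0.1956]
eef_rot: [-1.853, 2.019, -0.752]
ft_force: [-5.1, 3.5, 4.0]
width: 0.761
```

```bash
python3 -c "
from st import *
s=st()
p,d=get_image('wrist'); cv2.imwrite('pics/w4.png',p[:,:,::-1])
p,d=get_image('top'); cv2.imwrite('pics/t4.png',cv2.resize(p[170:270,300:420,::-1],None,fx=6,fy=6,interpolation=2))
"
```

```text
4.9 [ 0.334 -0.08  -0.789  0.82  -0.491  0.487] 0.7608779993854796
F ring [-2.57  1.72  6.66] T ring [0.499 2.844 0.079]
phi -76.98 z tool in ring [ 0.0013  0.0028 -1.    ]
grasp pt ring mm [0.15 0.24 1.43]
(array([ 0. , -0.3, -0.5]), array([-0.0016,  0.0019, -0.0018]))
```

View pics/w4.png

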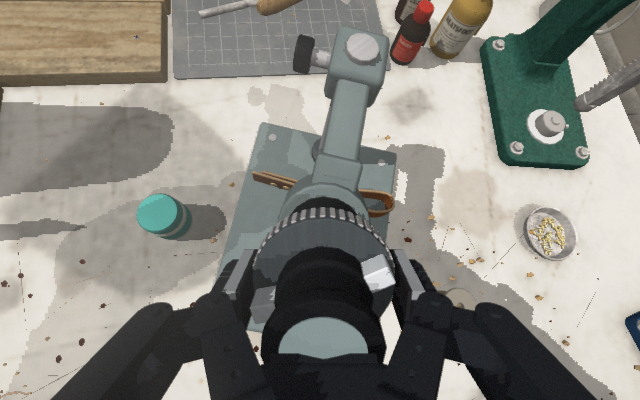

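Request:
apply_moves:
  increments:
    - {"x": 0,"y": -0.2,"z": 0,"wx": 0.0546,"wy": -0.0177,"wz": -0.0819,"fingers": 1}
    - {"x": 0,"y": -0.2,"z": 0,"wx": 0.1091,"wy": -0.0354,"wz": -0.1638,"fingers": 1}
    - {"x": 0,"y": -0.2,"z": 0,"wx": 0.1637,"wy": -0.0531,"wz": -0.2458,"fingers": 1}
    - {"x": 0,"y": -0.2,"z": 0,"wx": 0.2182,"wy": -0.0708,"wz": -0.3277,"fingers": 1}
    - {"x": 0,"y": -0.2,"z": 0,"wx": 0.2728,"wy": -0.0885,"wz": -0.4096,"fingers": 1}
    - {"x": 0,"y": -0.2,"z": 0,"wx": 0.2728,"wy": -0.0885,"wz": -0.4096,"fingers": 1}

```text
t: 5.6
tcp_pos: [0.5504, -0.0523, 0.1957]
eef_rot: [-1.253, 2.336, -0.603]
ft_force: [-3.3, 3.1, 0.8]
width: 0.756
```

```bash
python3 -c "
from st import *
s=st(-105.6)
p,d=get_image('wrist'); cv2.imwrite('pics/w5.png',p[:,:,::-1])
p,d=get_image('top'); cv2.imwrite('pics/t5.png',cv2.resize(p[170:270,300:420,::-1],None,fx=6,fy=6,interpolation=2))
"
```

```text
5.6 [ 0.334 -0.08  -0.791  0.825 -0.49  -0.018] 0.755774437641981
F ring [-2.91  1.95  2.99] T ring [0.841 2.68  0.066]
phi -105.66 z tool in ring [ 0.0028  0.0027 -1.    ]
grasp pt ring mm [0.18 0.46 1.53]
(array([-0. , -0.5, -0.6]), array([-0.0018,  0.0035, -0.0007]))
```

View pics/w5.png

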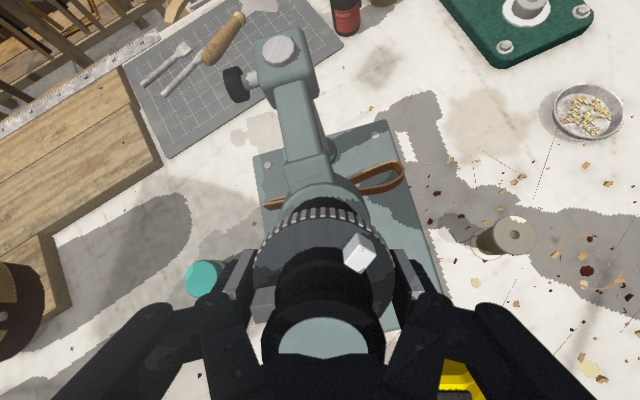

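Request:
apply_moves:
  increments:
    - {"x": 0,"y": -0.4,"z": -0.3,"wx": 0.0546,"wy": -0.0177,"wz": -0.0819,"fingers": 1}
    - {"x": 0,"y": -0.4,"z": -0.3,"wx": 0.1091,"wy": -0.0354,"wz": -0.1638,"fingers": 1}
    - {"x": 0,"y": -0.4,"z": -0.3,"wx": 0.1637,"wy": -0.0531,"wz": -0.2458,"fingers": 1}
    - {"x": 0,"y": -0.4,"z": -0.3,"wx": 0.2182,"wy": -0.0708,"wz": -0.3277,"fingers": 1}
    - {"x": 0,"y": -0.4,"z": -0.3,"wx": 0.2728,"wy": -0.0885,"wz": -0.4096,"fingers": 1}
    - {"x": 0,"y": -0.4,"z": -0.3,"wx": 0.3274,"wy": -0.1062,"wz": -0.4915,"fingers": 1}
    - {"x": 0,"y": -0.4,"z": -0.3,"wx": 0.3819,"wy": -0.1239,"wz": -0.5734,"fingers": 1}
    - {"x": 0,"y": -0.4,"z": -0.3,"wx": 0.4365,"wy": -0.1416,"wz": -0.6554,"fingers": 1}
    - {"x": 0,"y": -0.4,"z": -0.3,"wx": 0.491,"wy": -0.1593,"wz": -0.7373,"fingers": 1}
    - {"x": 0,"y": -0.4,"z": -0.3,"wx": 0.5456,"wy": -0.177,"wz": -0.8192,"fingers": 1}

```text
t: 6.7
tcp_pos: [0.5507, -0.0521, 0.1959]
eef_rot: [0.017, 2.544, -0.244]
ft_force: [-3.9, 4.2, 3.0]
width: 0.766
```

```bash
python3 -c "
from st import *
s=st(-163)
"
```

```text
6.7 [ 0.334 -0.08  -0.793  0.833 -0.49  -1.024] 0.765702434405784
F ring [-2.41  2.83  5.29] T ring [0.959 2.57  0.123]
phi -162.79 z tool in ring [ 4.7e-03  4.0e-04 -1.0e+00]
grasp pt ring mm [0.47 0.78 1.53]
(array([-0.4, -0.7, -0.8]), array([ 0.0032,  0.0039, -0.0033]))
```

Request:
apply_moves:
  increments:
    - {"x": -0.2,"y": -0.5,"z": -0.4,"wx": 0.0576,"wy": -0.0147,"wz": -0.0849,"fingers": 1}
    - {"x": -0.2,"y": -0.5,"z": -0.4,"wx": 0.1121,"wy": -0.0324,"wz": -0.1668,"fingers": 1}
    - {"x": -0.2,"y": -0.5,"z": -0.4,"wx": 0.1667,"wy": -0.0501,"wz": -0.2488,"fingers": 1}
    - {"x": -0.2,"y": -0.5,"z": -0.4,"wx": 0.2212,"wy": -0.0678,"wz": -0.3307,"fingers": 1}
    - {"x": -0.2,"y": -0.5,"z": -0.4,"wx": 0.2758,"wy": -0.0855,"wz": -0.4126,"fingers": 1}
    - {"x": -0.2,"y": -0.5,"z": -0.4,"wx": 0.3304,"wy": -0.1032,"wz": -0.4945,"fingers": 1}
    - {"x": -0.2,"y": -0.5,"z": -0.4,"wx": 0.3849,"wy": -0.1209,"wz": -0.5764,"fingers": 1}
    - {"x": -0.2,"y": -0.5,"z": -0.4,"wx": 0.4395,"wy": -0.1386,"wz": -0.6584,"fingers": 1}
    - {"x": -0.2,"y": -0.5,"z": -0.4,"wx": 0.4395,"wy": -0.1386,"wz": -0.6584,"fingers": 1}

```text
t: 7.6
tcp_pos: [0.551, -0.0522, 0.1961]
eef_rot: [1.004, 2.324, 0.074]
ft_force: [-3.1, 2.8, 3.2]
width: 0.762
```

```bash
python3 -c "
from st import *
s=st(-208.8)
p,d=get_image('wrist'); cv2.imwrite('pics/w6.png',p[:,:,::-1])
P=pts('wrist',d,(s['tcp_pos'],s['eef_rot'])); L=(P-RC)@Rr
r=np.hypot(L[...,0],L[...,1]); m=(L[...,2]>.018)&(L[...,2]<.026)&(r>.0235)&(r<.032)
a=np.degrees(np.arctan2(L[...,1],L[...,0]))[m]
print(np.histogram(a,bins=np.arange(-180,181,5)))
"
```

```text
7.6 [ 0.337 -0.078 -0.786  0.821 -0.497 -1.815] 0.7621402364379384
F ring [-1.29  1.76  4.79] T ring [ 0.71   2.13  -0.009]
phi 151.27 z tool in ring [ 1.1000e-03 -9.0000e-04 -1.0001e+00]
grasp pt ring mm [0.82 0.73 1.53]
(array([-0.6, -0.6, -0.9]), array([ 0.0017,  0.0006, -0.0005]))
(array([  0,   0,   0,   0,   0,   0,   0,   0,   0,   0,   0,   0,   0,
         0,   0,   0,   0,   0,   0,   0,   0,   0,  11, 129,  91,  93,
        73,  11,   2,  39, 128,  83,  62,  44,   0,   0,   0,   0,   0,
         0,   0,   0,   0,   0,   0,   0,   0,   0,   0,   0,   0,   0,
         0,   0,   0,   0,   0,   0,   0,   0,   0,   0,   0,   0,   0,
         0,   0,   0,   0,   0,   0,   0]), array([-180, -175, -170, -165, -160, -155, -150, -145, -140, -135, -130,
       -125, -120, -115, -110, -105, -100,  -95,  -90,  -85,  -80,  -75,
        -70,  -65,  -60,  -55,  -50,  -45,  -40,  -35,  -30,  -25,  -20,
        -15,  -10,   -5,    0,    5,   10,   15,   20,   25,   30,   35,
         40,   45,   50,   55,   60,   65,   70,   75,   80,   85,   90,
         95,  100,  105,  110,  115,  120,  125,  130,  135,  140,  145,
        150,  155,  160,  165,  170,  175,  180]))
```

View pics/w6.png

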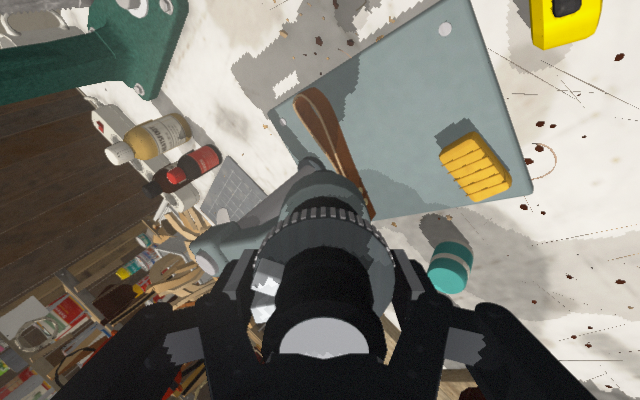

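Request:
apply_moves:
  increments:
    - {"x": -0.4,"y": -0.4,"z": -0.5,"wx": 0.0218,"wy": -0.0071,"wz": -0.0328,"fingers": 1}
    - {"x": -0.4,"y": -0.4,"z": -0.5,"wx": 0.0437,"wy": -0.0142,"wz": -0.0655,"fingers": 1}
    - {"x": -0.4,"y": -0.4,"z": -0.5,"wx": 0.0655,"wy": -0.0212,"wz": -0.0983,"fingers": 1}
    - {"x": -0.4,"y": -0.4,"z": -0.5,"wx": 0.0655,"wy": -0.0212,"wz": -0.0983,"fingers": 1}

```text
t: 8.05
tcp_pos: [0.551, -0.0523, 0.1961]
eef_rot: [1.135, 2.265, 0.12]
ft_force: [-2.4, 4.3, 3.3]
width: 0.764
```

```bash
cat > look.py <<'E'
from st import *
def look(fn,ph):
    s=st(ph); p,d=get_image('wrist'); cv2.imwrite(fn,p[:,:,::-1])
    P=pts('wrist',d,(s['tcp_pos'],s['eef_rot'])); L=(P-RC)@Rr
    r=np.hypot(L[...,0],L[...,1]); m=(L[...,2]>.018)&(L[...,2]<.026)&(r>.0235)&(r<.032)
    a=np.degrees(np.arctan2(L[...,1],L[...,0]))[m]; h,b=np.histogram(a,bins=np.arange(-80,10,2)); print([(int(y),int(x)) for x,y in zip(h,b)])
    g=[]
    for i in range(4): g.append(Rr.T@get_state()['wrist_torque']); get_image('top')
    print('Tz',np.array(g)[:,2].round(3))
E
python3 -c "
from look import *
look('pics/w7.png',-215.6)"
```

```text
8.05 [ 0.336 -0.078 -0.787  0.823 -0.495 -1.931] 0.7639823275232304
F ring [-1.08  3.35  4.76] T ring [0.905 1.981 0.082]
phi 144.73 z tool in ring [ 0.0019 -0.     -1.0001]
grasp pt ring mm [0.88 0.71 1.52]
(array([-0.7, -0.5, -0.9]), array([ 0.0037,  0.0008, -0.0046]))
[(-80, 0), (-78, 0), (-76, 0), (-74, 0), (-72, 0), (-70, 0), (-68, 2), (-66, 26), (-64, 63), (-62, 47), (-60, 35), (-58, 39), (-56, 32), (-54, 35), (-52, 33), (-50, 36), (-48, 26), (-46, 15), (-44, 2), (-42, 1), (-40, 7), (-38, 45), (-36, 52), (-34, 45), (-32, 27), (-30, 33), (-28, 29), (-26, 23), (-24, 29), (-22, 26), (-20, 21), (-18, 6), (-16, 0), (-14, 0), (-12, 0), (-10, 0), (-8, 0), (-6, 0), (-4, 0), (-2, 0), (0, 0), (2, 0), (4, 0), (6, 0)]
Tz [0.073 0.125 0.095 0.075]
```

Request:
apply_moves:
  increments:
    - {"x": -0.4,"y": -0.3,"z": -0.4,"wx": 0.0164,"wy": -0.0053,"wz": -0.0246,"fingers": 1}
    - {"x": -0.4,"y": -0.3,"z": -0.4,"wx": 0.0327,"wy": -0.0106,"wz": -0.0492,"fingers": 1}
    - {"x": -0.4,"y": -0.3,"z": -0.4,"wx": 0.0491,"wy": -0.0159,"wz": -0.0737,"fingers": 1}
    - {"x": -0.4,"y": -0.3,"z": -0.4,"wx": 0.0491,"wy": -0.0159,"wz": -0.0737,"fingers": 1}

```text
t: 8.7
tcp_pos: [0.551, -0.0523, 0.1961]
eef_rot: [1.239, 2.212, 0.158]
ft_force: [-0.3, 4.2, 3.7]
width: 0.763
```

```bash
python3 -c "
from look import *
look('pics/w8.png',-220.4)"
```

```text
8.7 [ 0.335 -0.079 -0.788  0.824 -0.493 -2.024] 0.7626244724271602
F ring [0.8  3.86 3.9 ] T ring [1.254 1.405 0.15 ]
phi 139.45 z tool in ring [ 2.6e-03  6.0e-04 -1.0e+00]
grasp pt ring mm [0.89 0.67 1.55]
(array([-0.6, -0.5, -1. ]), array([-0.0011,  0.0031,  0.0018]))
[(-80, 0), (-78, 0), (-76, 0), (-74, 0), (-72, 0), (-70, 0), (-68, 1), (-66, 34), (-64, 48), (-62, 51), (-60, 37), (-58, 35), (-56, 31), (-54, 37), (-52, 39), (-50, 27), (-48, 26), (-46, 15), (-44, 11), (-42, 56), (-40, 40), (-38, 34), (-36, 26), (-34, 23), (-32, 29), (-30, 26), (-28, 26), (-26, 22), (-24, 12), (-22, 2), (-20, 0), (-18, 0), (-16, 0), (-14, 0), (-12, 0), (-10, 0), (-8, 0), (-6, 0), (-4, 0), (-2, 0), (0, 0), (2, 0), (4, 0), (6, 0)]
Tz [0.103 0.078 0.12  0.063]
```

Request:
apply_moves:
  increments:
    - {"x": -0.3,"y": -0.3,"z": -0.4,"wx": 0.0109,"wy": -0.0035,"wz": -0.0164,"fingers": 1}
    - {"x": -0.3,"y": -0.3,"z": -0.4,"wx": 0.0218,"wy": -0.0071,"wz": -0.0328,"fingers": 1}
    - {"x": -0.3,"y": -0.3,"z": -0.4,"wx": 0.0273,"wy": -0.0089,"wz": -0.041,"fingers": 1}
    - {"x": -0.3,"y": -0.3,"z": -0.4,"wx": 0.0273,"wy": -0.0089,"wz": -0.041,"fingers": 1}

```text
t: 9.35
tcp_pos: [0.551, -0.0524, 0.1961]
eef_rot: [1.294, 2.182, 0.178]
ft_force: [-0.4, 4.2, 4.0]
width: 0.759
```

```bash
python3 -c "
from look import *
look('pics/w9.png',-223.4)"
```

```text
9.35 [ 0.334 -0.079 -0.79   0.827 -0.491 -2.075] 0.7592748634050206
F ring [0.93 3.88 4.2 ] T ring [1.507 1.272 0.072]
phi 136.61 z tool in ring [ 0.0034  0.001  -1.    ]
grasp pt ring mm [0.86 0.6  1.49]
(array([-0.6, -0.4, -0.9]), array([ 0.0003,  0.0034, -0.0007]))
[(-80, 0), (-78, 0), (-76, 0), (-74, 0), (-72, 0), (-70, 0), (-68, 4), (-66, 26), (-64, 74), (-62, 40), (-60, 37), (-58, 37), (-56, 30), (-54, 32), (-52, 33), (-50, 33), (-48, 29), (-46, 18), (-44, 44), (-42, 29), (-40, 33), (-38, 19), (-36, 31), (-34, 21), (-32, 27), (-30, 28), (-28, 20), (-26, 3), (-24, 0), (-22, 0), (-20, 0), (-18, 0), (-16, 0), (-14, 0), (-12, 0), (-10, 0), (-8, 0), (-6, 0), (-4, 0), (-2, 0), (0, 0), (2, 0), (4, 0), (6, 0)]
Tz [0.075 0.094 0.062 0.074]
```

Request:
apply_moves:
  increments:
    - {"x": -0.3,"y": -0.3,"z": -0.4,"wx": 0.0109,"wy": -0.0035,"wz": -0.0164,"fingers": 1}
    - {"x": -0.3,"y": -0.3,"z": -0.4,"wx": 0.0218,"wy": -0.0071,"wz": -0.0328,"fingers": 1}
    - {"x": -0.3,"y": -0.3,"z": -0.4,"wx": 0.0218,"wy": -0.0071,"wz": -0.0328,"fingers": 1}

```text
t: 9.9
tcp_pos: [0.551, -0.0523, 0.1961]
eef_rot: [1.337, 2.157, 0.195]
ft_force: [-0.8, 5.0, 4.5]
width: 0.764
```

```bash
python3 -c "
from look import *
look('pics/w10.png',-225.7)"
```

```text
9.9 [ 0.333 -0.08  -0.791  0.829 -0.489 -2.117] 0.7640314492920497
F ring [0.66 4.51 5.  ] T ring [1.48  1.356 0.313]
phi 134.34 z tool in ring [ 0.0042  0.0015 -1.    ]
grasp pt ring mm [0.87 0.62 1.5 ]
(array([-0.7, -0.5, -1. ]), array([ 0.0005,  0.0043, -0.0014]))
[(-80, 0), (-78, 0), (-76, 0), (-74, 0), (-72, 0), (-70, 1), (-68, 32), (-66, 60), (-64, 49), (-62, 31), (-60, 41), (-58, 33), (-56, 25), (-54, 36), (-52, 29), (-50, 24), (-48, 27), (-46, 42), (-44, 27), (-42, 29), (-40, 25), (-38, 33), (-36, 21), (-34, 30), (-32, 24), (-30, 16), (-28, 2), (-26, 0), (-24, 0), (-22, 0), (-20, 0), (-18, 0), (-16, 0), (-14, 0), (-12, 0), (-10, 0), (-8, 0), (-6, 0), (-4, 0), (-2, 0), (0, 0), (2, 0), (4, 0), (6, 0)]
Tz [0.362 0.394 0.312 0.291]
```

Request:
apply_moves:
  increments:
    - {"x": -0.3,"y": -0.3,"z": -0.4,"wx": 0.0109,"wy": -0.0035,"wz": -0.0164,"fingers": 1}
    - {"x": -0.3,"y": -0.3,"z": -0.4,"wx": 0.0164,"wy": -0.0053,"wz": -0.0246,"fingers": 1}
    - {"x": -0.3,"y": -0.3,"z": -0.4,"wx": 0.0164,"wy": -0.0053,"wz": -0.0246,"fingers": 1}
    - {"x": -0.3,"y": -0.3,"z": -0.4,"wx": 0.0164,"wy": -0.0053,"wz": -0.0246,"fingers": 1}

```text
t: 10.55
tcp_pos: [0.551, -0.0524, 0.1962]
eef_rot: [1.368, 2.138, 0.207]
ft_force: [-0.3, 5.8, 3.5]
width: 0.767
```

```bash
python3 -c "
from look import *
look('pics/w11.png',-227.4)"
```

```text
10.55 [ 0.333 -0.08  -0.792  0.832 -0.488 -2.147] 0.7669420384450002
F ring [0.33 5.47 4.05] T ring [1.458 1.343 0.532]
phi 132.71 z tool in ring [ 0.0051  0.0019 -1.    ]
grasp pt ring mm [0.91 0.56 1.52]
(array([-0.7, -0.4, -1. ]), array([ 0.0012,  0.005 , -0.0026]))
[(-80, 0), (-78, 0), (-76, 0), (-74, 0), (-72, 0), (-70, 13), (-68, 59), (-66, 62), (-64, 33), (-62, 32), (-60, 37), (-58, 29), (-56, 34), (-54, 32), (-52, 33), (-50, 24), (-48, 29), (-46, 38), (-44, 32), (-42, 32), (-40, 19), (-38, 32), (-36, 28), (-34, 24), (-32, 19), (-30, 5), (-28, 0), (-26, 0), (-24, 0), (-22, 0), (-20, 0), (-18, 0), (-16, 0), (-14, 0), (-12, 0), (-10, 0), (-8, 0), (-6, 0), (-4, 0), (-2, 0), (0, 0), (2, 0), (4, 0), (6, 0)]
Tz [0.573 0.577 0.555 0.519]
```

Request:
apply_moves:
  increments:
    - {"x": -0.3,"y": -0.3,"z": -0.4,"wx": -0.0109,"wy": 0.0035,"wz": 0.0164,"fingers": 1}
    - {"x": -0.3,"y": -0.3,"z": -0.4,"wx": -0.0218,"wy": 0.0071,"wz": 0.0328,"fingers": 1}
    - {"x": -0.3,"y": -0.3,"z": -0.4,"wx": -0.0218,"wy": 0.0071,"wz": 0.0328,"fingers": 1}

```text
t: 11.1
tcp_pos: [0.5511, -0.0523, 0.1961]
eef_rot: [1.323, 2.164, 0.192]
ft_force: [-0.6, 5.6, 4.9]
width: 0.763
```

```bash
python3 -c "
from look import *
look('pics/w12.png',-225)"
```

```text
11.1 [ 0.332 -0.08  -0.793  0.833 -0.486 -2.107] 0.7634501902366901
F ring [0.89 5.09 5.32] T ring [1.554 1.418 0.35 ]
phi 135.05 z tool in ring [ 0.0057  0.0029 -1.    ]
grasp pt ring mm [0.87 0.6  1.49]
(array([-0.7, -0.5, -1. ]), array([-0.    ,  0.006 , -0.0024]))
[(-80, 0), (-78, 0), (-76, 0), (-74, 0), (-72, 0), (-70, 0), (-68, 16), (-66, 56), (-64, 48), (-62, 41), (-60, 38), (-58, 35), (-56, 32), (-54, 28), (-52, 40), (-50, 26), (-48, 25), (-46, 35), (-44, 40), (-42, 24), (-40, 32), (-38, 29), (-36, 23), (-34, 26), (-32, 27), (-30, 22), (-28, 4), (-26, 0), (-24, 0), (-22, 0), (-20, 0), (-18, 0), (-16, 0), (-14, 0), (-12, 0), (-10, 0), (-8, 0), (-6, 0), (-4, 0), (-2, 0), (0, 0), (2, 0), (4, 0), (6, 0)]
Tz [0.259 0.282 0.266 0.223]
```

Request:
apply_moves:
  increments:
    - {"x": 0,"y": 0,"z": 0,"wx": -0.0082,"wy": 0.0027,"wz": 0.0123,"fingers": 1}
    - {"x": 0,"y": 0,"z": 0,"wx": -0.0082,"wy": 0.0027,"wz": 0.0123,"fingers": -1}
    - {"x": 0,"y": 0,"z": 0,"wx": -0.0082,"wy": 0.0027,"wz": 0.0123,"fingers": -1}
    - {"x": 0,"y": 0,"z": 0,"wx": -0.0082,"wy": 0.0027,"wz": 0.0123,"fingers": -1}
    - {"x": 0,"y": 0,"z": 0,"wx": -0.0082,"wy": 0.0027,"wz": 0.0123,"fingers": -1}
    - {"x": 0,"y": 0,"z": 0,"wx": -0.0082,"wy": 0.0027,"wz": 0.0123,"fingers": -1}

```text
t: 11.95
tcp_pos: [0.5508, -0.0527, 0.1958]
eef_rot: [1.307, 2.173, 0.185]
ft_force: [0.1, -1.0, -0.3]
width: 1.0
```

```bash
python3 -c "
from look import *
look('pics/w13.png',-225)"
```

```text
11.95 [ 0.331 -0.08  -0.794  0.833 -0.486 -2.092] 0.9999709226783997
F ring [ 0.16 -0.93 -0.42] T ring [-0.025  1.77   0.028]
phi 135.86 z tool in ring [ 0.005   0.0023 -1.    ]
grasp pt ring mm [0.57 0.23 1.3 ]
(array([-0.4, -0.1, -0.6]), array([ 0.008 ,  0.0027, -0.0136]))
[(-80, 0), (-78, 0), (-76, 0), (-74, 0), (-72, 0), (-70, 0), (-68, 3), (-66, 18), (-64, 59), (-62, 56), (-60, 37), (-58, 34), (-56, 28), (-54, 32), (-52, 37), (-50, 28), (-48, 35), (-46, 22), (-44, 29), (-42, 41), (-40, 26), (-38, 25), (-36, 28), (-34, 27), (-32, 30), (-30, 20), (-28, 21), (-26, 6), (-24, 0), (-22, 0), (-20, 0), (-18, 0), (-16, 0), (-14, 0), (-12, 0), (-10, 0), (-8, 0), (-6, 0), (-4, 0), (-2, 0), (0, 0), (2, 0), (4, 0), (6, 0)]
Tz [ 0.005  0.002 -0.007  0.019]
```

View pics/w13.png

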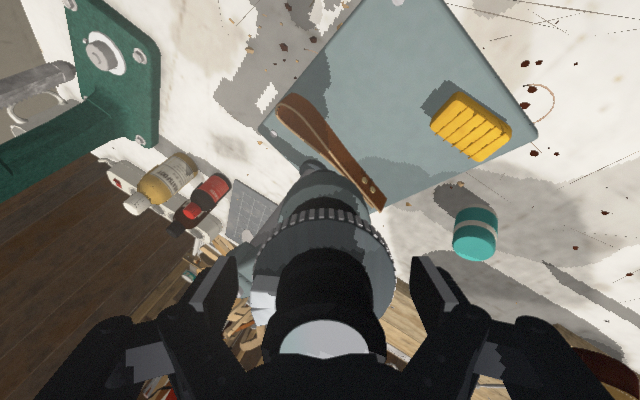

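Request:
apply_moves:
  increments:
    - {"x": -8,"y": 2.7,"z": 12.3,"wx": 0,"wy": 0,"wz": 0,"fingers": -1}
    - {"x": -19,"y": 6.2,"z": 28.7,"wx": 0,"wy": 0,"wz": 0,"fingers": -1}
    - {"x": -32.7,"y": 10.6,"z": 49,"wx": 0,"wy": 0,"wz": 0,"fingers": -1}
    - {"x": -49,"y": 15.9,"z": 73.7,"wx": 0,"wy": 0,"wz": 0,"fingers": -1}
    - {"x": -65,"y": 21.2,"z": 98.3,"wx": 0,"wy": 0,"wz": 0,"fingers": -1}
    - {"x": -76,"y": 24.8,"z": 114.7,"wx": 0,"wy": 0,"wz": 0,"fingers": -1}
    - {"x": -76,"y": 24.8,"z": 114.7,"wx": 0,"wy": 0,"wz": 0,"fingers": -1}

```text
t: 12.9
tcp_pos: [0.4753, -0.0265, 0.314]
eef_rot: [1.304, 2.17, 0.193]
ft_force: [-1.0, 0.9, 0.1]
width: 0.999
```

```bash
python3 -c "
from look import *
look('pics/w14.png',-225)
p,d=get_image('scene'); cv2.imwrite('pics/s14.png',cv2.resize(p[150:350,270:470,::-1],(600,600),interpolation=2))
a=cv2.imread('pics/w14.png')[100:350,180:480]; cv2.imwrite('pics/w14c.png',cv2.resize(a,None,fx=2.4,fy=2.4,interpolation=2))
"
```

```text
12.9 [ 0.61  -0.319 -0.616  0.598 -0.953 -1.966] 0.9994887751985848
F ring [-0.98  0.56  0.81] T ring [ 0.086  1.704 -0.003]
phi 135.82 z tool in ring [ 0.0097  0.0075 -1.    ]
grasp pt ring mm [  2.86   1.7  143.99]
(array([  75.1,  -26.3, -118.9]), array([ 0.005 ,  0.0086, -0.016 ]))
[(-80, 0), (-78, 0), (-76, 0), (-74, 0), (-72, 0), (-70, 0), (-68, 0), (-66, 2), (-64, 8), (-62, 10), (-60, 9), (-58, 7), (-56, 12), (-54, 8), (-52, 9), (-50, 8), (-48, 9), (-46, 7), (-44, 6), (-42, 8), (-40, 8), (-38, 10), (-36, 6), (-34, 10), (-32, 8), (-30, 5), (-28, 8), (-26, 2), (-24, 0), (-22, 0), (-20, 0), (-18, 0), (-16, 0), (-14, 0), (-12, 0), (-10, 0), (-8, 0), (-6, 0), (-4, 0), (-2, 0), (0, 0), (2, 0), (4, 0), (6, 0)]
Tz [-0.034 -0.014 -0.013  0.008]
```

View pics/w14c.png

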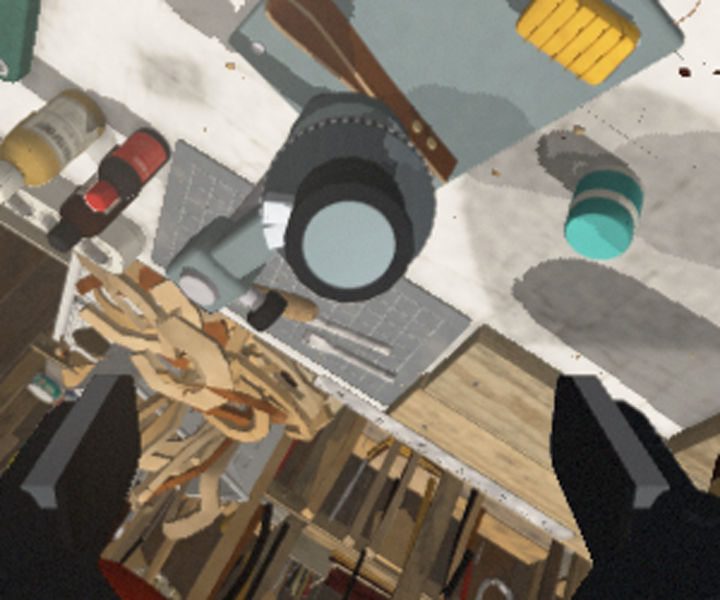

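View pics/s14.png

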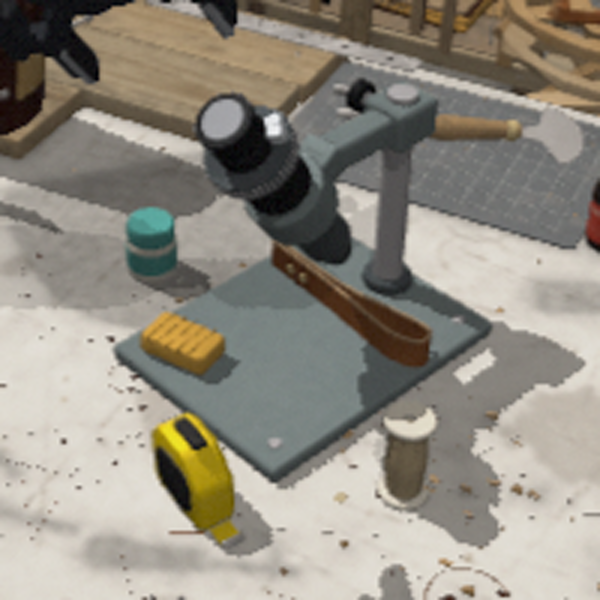

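The wrist picture shows the two teeth side by side at about (275, 225) with no gap. In the scene picture everything around the scope is where it was, and the gripper is clear.

```bash
python3 -c "
from cell import *
print(sign_off())"
```

```text
the job is handed in; nothing more can be done
None
```

I turned the zoom ring about 2.5 rad clockwise in one grasp (22 N) until its tooth met the stop tooth. I then pressed it home, eased off, let go and backed away along the tube. The job was handed in at about 13 s.

- **Press:** the torque about the tube rose from about 0.09 N m while turning freely to about 0.55 N m at the stop. Less the ring's friction, that is about 0.45 N m at the stop, held for roughly 0.5 s. I eased it to below about 0.25 N m before opening the fingers, so the tube would not spring back hard.
- **Last checks:** after release, the wrist camera's depth shows the two teeth as one unbroken block about 40° wide, so they are still touching. The torque and force readings are back to about zero.
- **Surroundings:** in the last scene picture the strap, wax, jar, spool and tape look unmoved. I saw no sign of contact with the eyecup or the lower ring. Forces at the checks between moves stayed below about 9 N.
- **Disagreements:** during the turn the grasp sat up to about 1 mm off the ring's axis, which gave a steady side force of 3–6 N. The networks' boxes for the ring tooth and stop tooth were too loose to use. I told the two apart by depth and the stated travel range instead.

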